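# Photograph a mounted print on the copy stand with the two-stage release

## Task

Lower the clear page-holder of the copy stand until it lies flat over the print. Then take the picture with the large round release key in the raised collar on the sloping control console: press it to its halfway stop, keep it there for about a second so that the camera can focus, then press it fully down and let it come back up. Leave the stapler and the tape roll where they are.

Things in the scene. Friction and masses are not known exactly. Their poses are not given: they have to be found in the camera images.
- stand: Copy stand: white base 260 mm deep (x), 270 wide (y), 30 high; origin under its middle, x from its front to its back, z up. A tab-edged clear page-holder is hinged on it over a mounted print. A small camera on a post stands at x = 0.14 to 0.22 m, 255 mm high. The stand is left or right of the console.
- page_holder (a joint): Page-holder: aluminium frame 240 mm wide, 8 thick, with a clear pane, hinged along its far edge; a grey tab (60 mm wide, 8 thick) at the middle of its free edge. Value in rad: 0 = flat over the print (a stop), grows as the free edge rises; starts at 0.5 to 1.0. Stiff hinge: it stays where it is left; about 2 to 4 N down at the free edge moves it.
- page_hinge (a point): Mid-point of the hinge line, 38 mm above the table, fixed on the stand. x points away from the free edge, z up. At angle a, a point on the middle of the upper face, r from the hinge, lies at x = -r cos a + 0.008 sin a, z = r sin a + 0.008 cos a (m) in this frame. The frame's front bar spans r = 0.185 to 0.225, the tab 0.225 to 0.252, the pane (top 3 mm lower) lies inside.
- tab (a point): Middle of the upper face of the tab, 237 mm from the hinge line; turns with the page-holder (z: outward normal of the upper face).
- console: Control console: white wedge 200 mm wide (y), about 150 deep (x), 25 high in front, 111 at the back; its black face slopes at 35 degrees towards its front (-x, the robot's side). On the face: the release key in its collar, a small screen and three small flat dummy keys. Origin under it, 80 mm behind its front edge; x to its back, z up.
- release_upper (a joint): First stage of the release key, in m: 0 = up, 0.006 = the halfway stop. Light spring: about 1.5 N to start, 3.5 N at the halfway stop.
- release_lower (a joint): Second stage of the release key, in m: 0 until it is pushed past the halfway stop, 0.006 = fully down (hard stop; 12 mm total travel). It begins to move at about 9 N and needs about 12 N fully down; between 3.5 and 9 N the key rests at the halfway stop. Both stages spring back when let go.
- release_top (a point): Centre of the face of the release key, a grey round cap 32 mm across, moving with it. z points out of the console along the pressing axis (press along -z), 35 degrees from vertical towards the console's front; x runs up the slope. It sits in a fixed aluminium collar, 44 mm inner and 54 mm outer diameter at the rim; its face lies 6 mm below the rim when up, 12 halfway, 18 fully down.
- collar_rim (a point): Centre of the rim of the collar round the release key, fixed on the console (6 mm outward of the face of the key when it is up). Its axes are those of the console: x horizontally from its front to its back, z up.
- stapler: Black stapler, 130 x 36 x 45 mm, a loose bystander behind the console; origin under its centre.
- tape_roll: Roll of clear tape lying flat, 76 mm across, 19 mm high, a loose bystander in front of the console; origin under its centre.
Things that resemble listed ones, but are neither listed nor needed, are in the scene too. What is meant by the console is not red or yellow, and is the larger of those in its own colour.

How it is judged:
By the outcome, as a careful person would: the job done as asked, in the order asked, and still so for the second after the job is handed in, with the robot touching nothing.
It also fails if it takes over 59 s, if anything falls off the work surface, if the arm or the gripper's body presses on something with over 40 N, if the wrist force passes 120 N, or if a joint passes its speed limit or range.

## Robot

A 6-joint arm with a two-finger parallel gripper is mounted at the origin on the work surface. World frame = base frame: x ahead of the robot, y to its left, z up, the work surface at z = 0. Lengths are in m, angles in degrees, forces in N, time in s.
With the tool pointing down it reaches from about 0.35 to 0.875 m from the base axis. Payload 4.2 kg.
Tool frame: the origin (TCP) lies midway between the tips of the shut fingers; the grasp point (between the pads) lies 19 mm behind it; z points along the fingers, y is the line along which they close (so a half turn about z gives the same grasp; the last joint's range is limited). The gripper opens to 87 mm and grips with 3 to 60 N. Pads are 19 mm wide; open, the fingers measure 117 mm over their backs; the gripper's body (75 mm by 190 mm) begins 51 mm behind the grasp point.
Start: joints at [79.79, 22.042, 0.453, 0, -68.411, -14.817], TCP at [0.264, 0.566, 0.223] pointing down, gripper open.
Joint ranges: [-179.83, 179.83], [-69.29, 118.12], [-61.27, 80.66], [-181.25, 117.63], [-171.15, -9.14], [-177.46, 177.46]. Speed limits (degrees/s): [159.86, 159.86, 180, 180, 180, 180].

## Interface

Orientations are given as a 3x3 rotation matrix whose columns are the frame's x, y, z axes.
In Python, from station import sense, capture, finish_job, silhouettes, landmark_of gives the robot as it stands.
- The arm moves only by the tool step_arm, never from a script. Its arguments are lists of equal length, an entry for each row: "linear": the shift along the tool's x, y, z in mm, a list of three; "delta_rot": the turn, a rotation vector about the tool's x, y, z in rad, a list of three; "grip": the finger opening in mm, from 0 to 87. A call has 1 to 10 rows; each row shifts and turns the commanded pose from where the row before left it, along the tool's axes as they then stand; what a row does not reach is not made up. A row lasts 1/8 s, in which the tool goes at most 62.5 mm and 10.7 degrees, less where a joint would pass 70% of its speed; a pose out of reach is approached as far as the arm can. A call with a gripper value outside its range is refused whole. The fingers move at their own pace and stop on an object; the grip force is fixed at half the most. Time passes only in rows, so rows that do not move let the fingers close. It gives the time, the measured TCP pose, the force, the opening and the grip force at its end, in the units of the state.
- sense(): the state, without advancing time (a new reading comes with each control period).
- capture(name): name is "side" or "top"; returns a dict with "img" (400x640x3 uint8, red, green, blue), "fx", "fy", "cx", "cy" (pixels), "world_to_cam" (4x4, takes a point from world to camera coordinates). Camera axes: x right, y up, looking along -z (the intrinsics and any distortion apply to the point x, -y, -z); pixel columns grow to the right and rows downward; lengths in m; the calibration is good to about 2 mm. A picture is of the moment at which its call begins. There is no depth.
- finish_job(): hands the job in; it is judged then, once.
Trained networks look in the newest picture that a camera, given by its name, has taken for a name from the list of things; names that differ only in an ending like _2 or _b are one class to them, and where a whole thing is asked for, a point or a joint stands for the part that bears it (a point fixed in the world has none). Each returns a list of dicts, best first, with "score" (0 to 1); they miss things now and then, are a little off and sometimes report something else, mostly with a low value. They report only what shows in the picture. A call takes as long as a camera call. They do not tell look-alikes from the thing itself.
- silhouettes(camera, label): "mask" (400x640 bool, what is visible of it) and "point" ([column, row] in pixels, amid what is visible of it).
- landmark_of(camera, label): "point" ([column, row] in pixels: a listed point, or the origin of a listed thing).
The state is a dict: "time_s": time; "joints": joint angles; "joint_velocities": joint speeds; "effort": joint torques, N m; "tcp_pos": TCP position; "ee_rot": TCP orientation; "wrist_force": force on the tool from outside, world axes, zero at the start; "moment": the same for the moment, N m; "gripper_width": opening from 0.0 (shut) to 1.0 (fully open); "gripper_force": force on a finger pad.
Only numpy, scipy, OpenCV 4.12 (cv2) and the standard library are available. Lean on these libraries where they do the work, as an engineer would, in place of code of your own. Each camera call takes 0.05 s, during which the arm holds its last target. There are 200 camera calls.

## Working session

There is one attempt and no reset: what is moved stays moved. The work goes in short steps, Python scripts to look and compute and a tool call to move; the robot and the scene stay as the last step left them, time stands still between calls to the robot, and variables do not carry over. Pictures are saved under pics/ and viewed, at most 10 in all, crops included, and the job is handed in when it is done.

Besides the shell and the picture viewer there is one more tool, called after "Call:" in YAML: its name, and indented under it one key for each argument. step_arm: Moves the arm, as the interface text tells. Its arguments: {"type":"object","properties":{"linear":{"type":"array"},"delta_rot":{"type":"array"},"grip":{"type":"array"}},"required":["linear","delta_rot","grip"]}

```bash
mkdir -p pics; cat > h.py <<'E'
import numpy as np, cv2
from station import sense, capture, finish_job, silhouettes, landmark_of
def save(c,n): cv2.imwrite(n,c["img"][:,:,::-1])
E
python3 - <<'E'
from h import *
np.set_printoptions(precision=4,suppress=True)
for n in("side","top"):
    c=capture(n); save(c,f"pics/{n}0.png"); print({k:c[k] for k in c if k!="img"})
    for l in("page_hinge","tab","release_top","collar_rim","console","stand","stapler","tape_roll"):
        print(n,l,[(np.round(d["point"],1).tolist(),round(d["score"],2)) for d in landmark_of(n,l)])
print(sense())
E
```

```text
{'fx': 517.2124634684782, 'fy': 517.2124634684782, 'cx': 320.73386865270277, 'cy': 189.41501606386728, 'world_to_cam': array([[ 0.8141, -0.5806, -0.0077, -0.3799],
       [ 0.4074,  0.5617,  0.7201, -0.2912],
       [-0.4138, -0.5894,  0.6938, -1.3002],
       [ 0.    ,  0.    ,  0.    ,  1.    ]])}
side page_hinge [([423.9, 240.6], 0.79)]
side tab [([363.5, 241.1], 0.7)]
side release_top [([306.8, 347.4], 0.69), ([312.8, 173.0], 0.4), ([383.0, 141.5], 0.39), ([255.2, 140.5], 0.35)]
side collar_rim [([312.4, 170.0], 0.88), ([254.2, 142.3], 0.86), ([308.0, 345.1], 0.82), ([382.5, 141.3], 0.65)]
side console [([302.7, 340.7], 0.81), ([380.1, 150.7], 0.77), ([309.7, 179.9], 0.72), ([255.0, 146.2], 0.66)]
side stand [([388.7, 269.6], 0.95), ([315.8, 174.1], 0.61)]
side stapler [([336.0, 160.1], 0.74)]
side tape_roll [([275.1, 197.6], 0.77)]
{'fx': 486.51269074848113, 'fy': 486.51269074848113, 'cx': 321.52200093303696, 'cy': 206.24261980394516, 'world_to_cam': array([[-0.0176, -0.9998, -0.0013,  0.0891],
       [ 0.982 , -0.0175,  0.1883, -0.5195],
       [-0.1883,  0.002 ,  0.9821, -1.34
[... 423 characters left out ...]
.4], 0.58)]
top stand [([427.1, 208.7], 0.86)]
top stapler [([282.2, 161.2], 0.89), ([290.8, 201.0], 0.19)]
top tape_roll []
{'time_s': 0.9, 'joints': array([ 79.7897,  22.0402,   0.4519,  -0.0017, -68.4105, -14.8149]), 'joint_velocities': array([-0.0158,  0.0352,  0.0396,  0.0913,  0.0051,  0.0027]), 'effort': array([ -0.0011, -39.0452,  18.7626,   4.2245,   0.0154,  -0.    ]), 'tcp_pos': array([0.2644, 0.5663, 0.2226]), 'ee_rot': array([[ 0.9061, -0.423 , -0.    ],
       [-0.423 , -0.9061,  0.    ],
       [-0.    , -0.    , -1.    ]]), 'wrist_force': array([ 0.0189, -0.0675,  0.9038]), 'moment': array([-0.008 , -0.0074,  0.0322]), 'gripper_force': 0.0, 'gripper_width': 1.000227674884247}
```

View pics/side0.png

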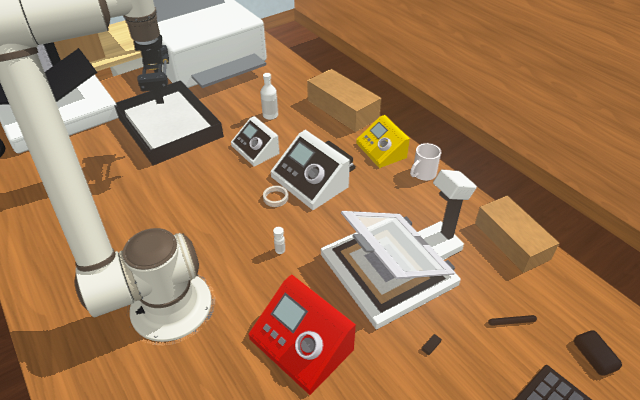

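View pics/top0.png

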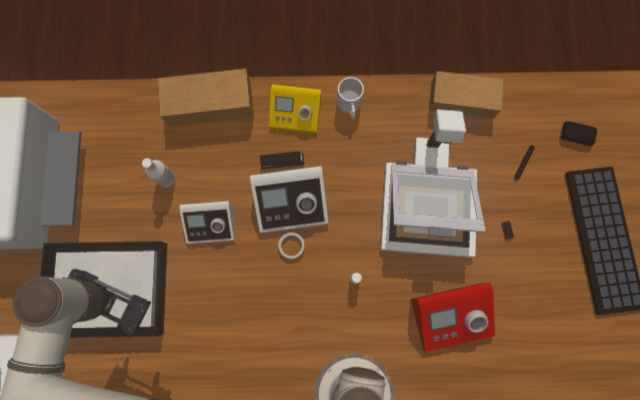

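The side view shows the large white console (collar about 314,172), the stand to its right with its holder up (tab edge about 360,240), and red, yellow and small white decoys. In the top view the collar is at about (307,204) and the tab at about (440,230).

```bash
cat >> h.py <<'E'
def P(c):
    K=np.array([[c["fx"],0,c["cx"]],[0,c["fy"],c["cy"]],[0,0,1.]])
    return K@np.diag([1,-1,-1])@c["world_to_cam"][:3]
def tri(cs,ct,a,b):
    X=cv2.triangulatePoints(P(cs),P(ct),np.float64(a).reshape(2,1),np.float64(b).reshape(2,1)); return (X[:3]/X[3]).ravel()
def proj(c,X):
    q=P(c)@np.r_[np.asarray(X).T,np.ones((1,len(X)))]; return (q[:2]/q[2]).T
E
python3 - <<'E'
from h import *
from scipy.optimize import least_squares
np.set_printoptions(precision=4,suppress=True)
s=capture("side");t=capture("top")
for n,a,b in [("hinge",(423.9,240.6),(431.7,167.6)),("tab",(363.5,241.1),(440.2,231.9)),("rim",(312.4,170),(307,205.3)),("top",(312.8,173),(302.1,201.9)),("stand",(388.7,269.6),(427.1,208.7)),("consoleorig",(309.7,179.9),(292.8,200.7)),("stapler",(336,160.1),(282.2,161.2))]:
    print(n,tri(s,t,a,b))
for n,c,p in(("side",s,(312,172)),("top",t,(307,204))):
    x,y=p; im=c["img"][y-60:y+60,x-80:x+80,::-1]; 
    x2,y2=((395,255) if n=="side" else (432,205)); im2=c["img"][y2-60:y2+60,x2-80:x2+80,::-1]
    cv2.imwrite(f"pics/{n}1.png",cv2.resize(np.vstack([im,im2]),None,fx=2.5*1,fy=2.5,interpolation=cv2.INTER_CUBIC))
    for l in("console","page_holder"):
        for d in silhouettes(n,l):
            m=d["mask"].astype(np.uint8); print(n,l,round(d["score"],2),np.round(d["point"]), m.sum())
E
python3 -c "
import cv2,numpy as np
a=cv2.imread('pics/side1.png');b=cv2.imread('pics/top1.png');print(a.shape);cv2.imwrite('pics/both1.png',np.hstack([a,b]))"
```

```text
hinge [ 0.6315 -0.2439  0.0467]
tab [ 0.4276 -0.2274  0.1688]
rim [0.5185 0.1187 0.0967]
top [0.5324 0.1342 0.0667]
stand [ 0.5198 -0.235  -0.004 ]
consoleorig [0.5448 0.1653 0.0093]
stapler [0.6686 0.196  0.0064]
side console 0.86 [310. 169.] 3915
side console 0.81 [257. 140.] 1449
side console 0.6 [383. 143.] 1696
side console 0.57 [304. 334.] 7313
side page_holder 0.82 [398. 245.] 4059
side page_holder 0.58 [342. 152.] 153
top console 0.9 [294. 107.] 2083
top console 0.86 [288. 198.] 4071
top console 0.56 [454. 316.] 4210
top page_holder 0.85 [437. 200.] 5567
(600, 400, 3)
```

View pics/both1.png

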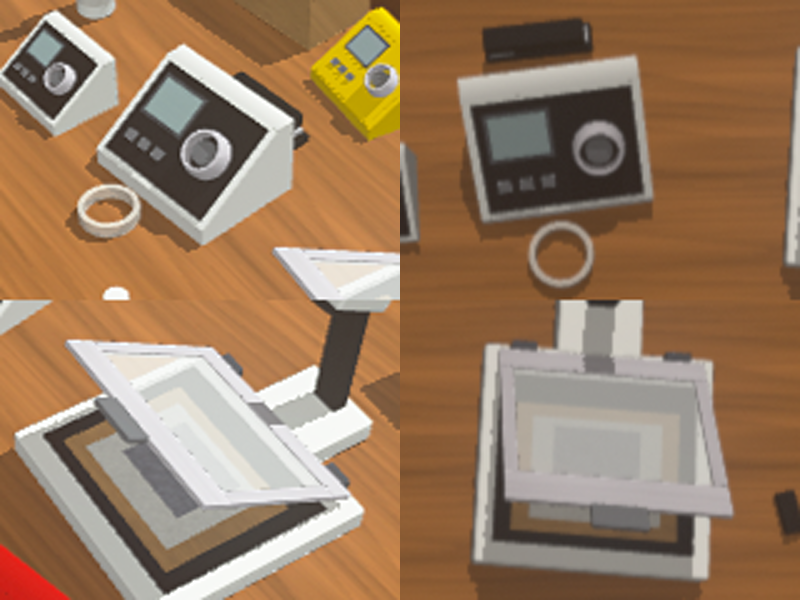

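The crops show the console yawed slightly clockwise with its collar at about (600,147) in the right panel and (206,152) in the left. The stand's base and holder corners are clear. I'll fit both models to these corner pixels.

```bash
cat > fit.py <<'E'
from h import *
from scipy.optimize import least_squares
np.set_printoptions(precision=4,suppress=True)
s=capture("side");t=capture("top")
so=lambda p,o:np.array(o)+np.array(p)/2.5
S1=lambda *p:so(p,(232,112)); S2=lambda x,y:so((x,y-300),(315,195))
T1=lambda x,y:so((x-400,y),(227,144)); T2=lambda x,y:so((x-400,y-300),(352,145))
def Rz(a): return cv2.Rodrigues(np.array([0,0,a]))[0]
def W(p,L): return np.array(L)@Rz(p[2]).T+[p[0],p[1],0]
def run(obs,f,p0,name):
    def res(p): return np.concatenate([proj(c,[f(p,k)])[0]-px for c,px,k in obs])
    r=least_squares(res,p0,loss="soft_l1"); print(name,r.x,"\n",r.fun.reshape(-1,2).round(1).tolist()); return r.x
C={"BR":(.07,-.1,.111),"BL":(.07,.1,.111),"FRb":(-.08,-.1,0),"BRb":(.07,-.1,0),"FRt":(-.08,-.1,.025),"FLt":(-.08,.1,.025)}
def fc(p,k):
    if k=="rim": return W(p,[(p[3],p[4],p[5])])[0]
    return W(p,[C[k]])[0]
pc=run([(s,S1(293,131),"BR"),(s,S1(183,45),"BL"),(s,S1(203,245),"FRb"),(s,S1(290,189),"BRb"),(s,S1(206,152),"rim"),
 (t,T1(638,57),"BR"),(t,T1(459,85),"BL"),(t,T1(652,201),"FRt"),(t,T1(487,220),"FLt"),(t,T1(600,147),"rim")],fc,[.52,.14,-.1,-.02,-.04,.08],"console")
print("rim world",fc(pc,"rim"))
# holder: params hinge x,y,yaw,angle
def fh(p,k):
    r,y=k
    if r=="b": return W(p,[y])[0]
    a=p[3]; return W(p,[(-r*np.cos(a)+.008*np.sin(a),y,.038+r*np.sin(a)+.008*np.cos(a))])[0]
hx=.11
obs=[(s,S2(67,341),(.225,.12)),(s,S2(212,504),(.225,-.12)),(s,S2(348,494),(.0,-.12)),(s,S2(122,412),(.237,0.)),
 (t,T2(505,499),(.225,.12)),(t,T2(731,514),(.225,-.12)),(t,T2(500,352),(0.,.12)),(t,T2(713,361),(0.,-.12)),(t,T2(628,518),(.237,0.))]
ph=run(obs,fh,[.63,-.24,-.05,.6],"holder")
print("tab",fh(ph,(.237,0)),"hinge",fh(ph,(0,0)))
for a in (ph[3],.3,.1,0): 
    q=ph.copy();q[3]=a; print(a,fh(q,(.237,0)),fh(q,(.205,0)))
E
python3 fit.py
```

```text
console [ 0.5422  0.1665  0.1149 -0.0201 -0.0446  0.0805] 
 [[-0.3, -3.7], [-0.6, 0.2], [-1.8, 1.6], [-0.2, 0.3], [-0.7, 0.1], [0.3, -0.8], [0.4, -2.8], [1.6, -0.8], [-1.0, 0.6], [0.2, -0.6]]
rim world [0.5273 0.1198 0.0805]
holder [ 0.6262 -0.2466 -0.0779  0.5515] 
 [[-1.5, -0.4], [-1.7, 0.5], [0.1, 0.5], [0.2, 2.2], [1.6, -0.6], [3.3, -1.1], [-0.3, -0.4], [-3.2, 0.8], [-1.1, -1.9]]
tab [ 0.4292 -0.2312  0.169 ] hinge [ 0.6304 -0.2469  0.0448]
0.5515370630799569 [ 0.4292 -0.2312  0.169 ] [ 0.4563 -0.2334  0.1522]
0.3 [ 0.4029 -0.2292  0.1157] [ 0.4333 -0.2316  0.1062]
0.1 [ 0.3919 -0.2283  0.0696] [ 0.4237 -0.2308  0.0664]
0 [ 0.39   -0.2282  0.046 ] [ 0.4219 -0.2307  0.046 ]
```

Call:
step_arm:
  linear:
    - [0,0,-20]
    - [0,0,-20]
    - [18,56,0]
    - [18,56,0]
    - [18,56,0]
    - [18,56,0]
    - [18,56,0]
    - [18,56,0]
    - [18,56,0]
    - [18,56,0]
  delta_rot:
    - [0,0,-0.179]
    - [0,0,-0.179]
    - [0,0,0]
    - [0,0,0]
    - [0,0,0]
    - [0,0,0]
    - [0,0,0]
    - [0,0,0]
    - [0,0,0]
    - [0,0,0]
  grip: [0,0,0,0,0,0,0,0,0,0]

```text
time_s: 2.55
tcp_pos: [0.3727, 0.1066, 0.2631]
ee_rot: [[0.997, -0.078, 0.001], [-0.078, -0.997, 0.001], [0.001, -0.001, -1.0]]
wrist_force: [2.1, 0.4, -0.0]
gripper_width: 0.015
gripper_force: 0.0
```

Call:
step_arm:
  linear:
    - [17,55,0]
    - [17,55,0]
    - [17,55,0]
    - [17,55,0]
    - [17,54,0]
    - [17,54,0]
    - [0,0,20]
    - [0,0,20]
    - [0,0,0]
  delta_rot:
    - [0,0,0]
    - [0,0,0]
    - [0,0,0]
    - [0,0,0]
    - [0,0,0]
    - [0,0,0]
    - [0,0,0]
    - [0,0,0]
    - [0,0,0]
  grip: [0,0,0,0,0,0,0,0,0]

```text
time_s: 3.68
tcp_pos: [0.4474, -0.2267, 0.2212]
ee_rot: [[0.997, -0.079, -0.004], [-0.079, -0.997, 0.001], [-0.004, -0.001, -1.0]]
wrist_force: [0.2, 0.3, 0.3]
gripper_width: 0.007
gripper_force: 0.0
```

```bash
python3 - <<'E'
from h import *
s=capture("side");t=capture("top");print(sense()["tcp_pos"],sense()["wrist_force"])
im=np.hstack([s["img"][160:320,290:490],t["img"][120:280,340:540]])[:,:,::-1]
cv2.imwrite("pics/h2.png",cv2.resize(im,None,fx=2,fy=2))
for n in ("side","top"):
  for l in ("collar_rim","tab","console"): print(n,l,[(np.round(d["point"],1).tolist(),round(d["score"],2)) for d in landmark_of(n,l)])
E
```

```text
[ 0.4489357  -0.22678589  0.22329041] [-0.26420884 -0.99769252  0.01510092]
side collar_rim [([310.1, 172.3], 0.97), ([249.4, 144.2], 0.89), ([308.1, 345.4], 0.86), ([423.1, 245.0], 0.36)]
side tab [([362.9, 242.9], 0.7)]
side console [([255.5, 145.6], 0.75), ([308.9, 180.4], 0.72), ([304.3, 339.1], 0.66)]
top collar_rim [([302.7, 203.9], 0.97), ([476.3, 323.2], 0.9), ([302.9, 114.1], 0.86), ([215.7, 226.8], 0.6)]
top tab [([440.9, 231.6], 0.54)]
top console [([211.0, 222.7], 0.97), ([291.1, 199.8], 0.86), ([449.2, 317.0], 0.77)]
```

View pics/h2.png

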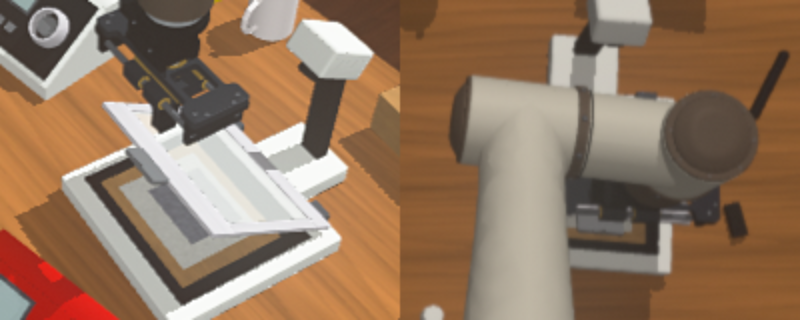

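The picture shows the shut fingertips over the holder's front bar, with the camera post clear of the gripper. I'll descend and follow the arc.

Call:
step_arm:
  linear:
    - [0,0,25]
    - [0,0,20]
    - [0,0,10]
    - [0,0,8]
    - [-3,0,8]
    - [-4,0,8]
    - [-4,0,8]
    - [0,0,0]
  delta_rot:
    - [0,0,0]
    - [0,0,0]
    - [0,0,0]
    - [0,0,0]
    - [0,0,0]
    - [0,0,0]
    - [0,0,0]
    - [0,0,0]
  grip: [0,0,0,0,0,0,0,0]

```text
time_s: 5.08
tcp_pos: [0.4368, -0.2257, 0.1349]
ee_rot: [[0.997, -0.079, -0.001], [-0.079, -0.997, 0.0], [-0.001, -0.0, -1.0]]
wrist_force: [0.5, -0.1, 0.6]
gripper_width: 0.007
gripper_force: 0.0
```

Call:
step_arm:
  linear:
    - [-2,0,8]
    - [-3,0,8]
    - [-2,0,8]
  delta_rot:
    - [0,0,0]
    - [0,0,0]
    - [0,0,0]
  grip: [0,0,0]

```text
time_s: 5.45
tcp_pos: [0.4302, -0.2252, 0.1109]
ee_rot: [[0.997, -0.079, -0.0], [-0.079, -0.997, 0.0], [-0.0, -0.0, -1.0]]
wrist_force: [-0.1, 0.3, 1.4]
gripper_width: 0.003
gripper_force: 0.5
```

```bash
python3 - <<'E'
from h import *
s=capture("side");t=capture("top");print(sense()["tcp_pos"],sense()["wrist_force"])
cv2.imwrite("pics/h3.png",cv2.resize(s["img"][160:320,290:490,::-1],None,fx=3.5,fy=3.5))
E
```

```text
[ 0.42960499 -0.22497171  0.11034356] [5.24057017e-01 6.80829551e-02 2.89355915e-04]
```

View pics/h3.png

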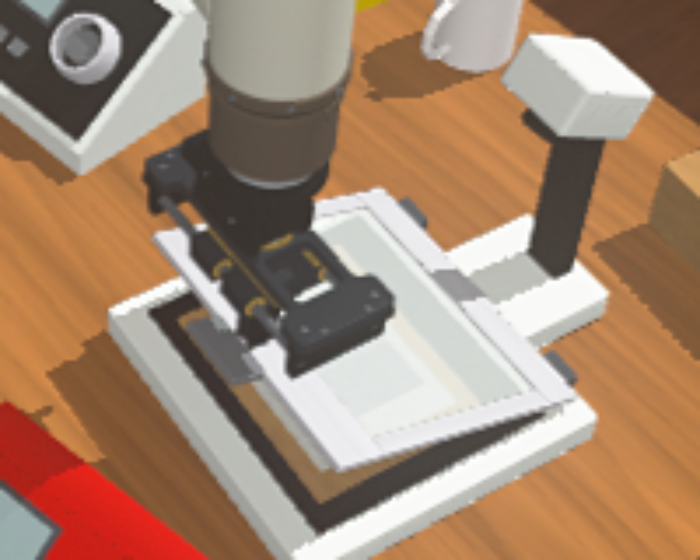

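The holder has moved down to about 0.3 rad with the fingers on its front bar (about 245,310 in the crop). I'll continue.

Call:
step_arm:
  linear:
    - [-2,0,8]
    - [-2,0,8]
    - [-2,0,8]
    - [-2,0,8]
    - [-1,0,8]
    - [-1,0,8]
    - [0,0,6]
    - [0,0,5]
    - [0,0,4]
    - [0,0,0]
  delta_rot:
    - [0,0,0]
    - [0,0,0]
    - [0,0,0]
    - [0,0,0]
    - [0,0,0]
    - [0,0,0]
    - [0,0,0]
    - [0,0,0]
    - [0,0,0]
    - [0,0,0]
  grip: [0,0,0,0,0,0,0,0,0,0]

```text
time_s: 6.8
tcp_pos: [0.4206, -0.2244, 0.0483]
ee_rot: [[0.997, -0.079, -0.0], [-0.079, -0.997, 0.0], [-0.0, -0.0, -1.0]]
wrist_force: [-0.3, 0.3, 0.1]
gripper_width: 0.007
gripper_force: 0.0
```

Call:
step_arm:
  linear:
    - [0,0,2]
    - [0,0,2]
    - [0,0,0]
  delta_rot:
    - [0,0,0]
    - [0,0,0]
    - [0,0,0]
  grip: [0,0,0]

```text
time_s: 7.18
tcp_pos: [0.421, -0.2245, 0.0463]
ee_rot: [[0.997, -0.078, 0.001], [-0.078, -0.997, -0.001], [0.001, 0.001, -1.0]]
wrist_force: [-2.8, 3.0, 13.3]
gripper_width: 0.0
gripper_force: 6.6
```

Call:
step_arm:
  linear:
    - [0,0,-15]
    - [0,0,-40]
    - [0,0,-50]
    - [0,0,-50]
    - [0,0,-20]
  delta_rot:
    - [0,0,0]
    - [0,0,0]
    - [0,0,0.097]
    - [0,0,0.097]
    - [0,0,0]
  grip: [0,0,0,0,0]

```text
time_s: 7.8
tcp_pos: [0.422, -0.2248, 0.2231]
ee_rot: [[0.963, -0.27, 0.006], [-0.27, -0.963, -0.002], [0.007, -0.0, -1.0]]
wrist_force: [-0.1, -0.5, -0.4]
gripper_width: 0.007
gripper_force: 0.0
```

```bash
python3 - <<'E'
from h import *
np.set_printoptions(precision=4,suppress=True)
s=capture("side");t=capture("top");print(sense()["tcp_pos"],sense()["wrist_force"])
a=s["img"][110:230,240:400,::-1]; b=s["img"][190:310,310:470,::-1]; c=t["img"][144:264,227:387,::-1];d=t["img"][145:265,352:512,::-1]
cv2.imwrite("pics/l4.png",cv2.resize(np.vstack([np.hstack([a,c]),np.hstack([b,d])]),None,fx=2.5,fy=2.5,interpolation=cv2.INTER_CUBIC))
E=[]
for n in("side","top"):
  for l in("release_top","collar_rim"):
    for d in silhouettes(n,l):
      print(n,l,round(d["score"],2),np.round(d["point"],1),d["mask"].sum(),np.argwhere(d["mask"]).mean(0)[::-1])
  for l in("release_top","collar_rim"): print(n,l,[(np.round(d["point"],1).tolist(),round(d["score"],2)) for d in landmark_of(n,l)])
E
```

```text
[ 0.4221 -0.2248  0.2223] [ 0.1486 -0.203   0.1435]
side release_top 0.51 [310.4 346.9] 165 [307.7152 345.2121]
side collar_rim 0.89 [300.  335.3] 7349 [302.9752 334.2051]
side collar_rim 0.84 [252.5 145.2] 1495 [255.9037 141.9552]
side collar_rim 0.74 [398.1 148.3] 652 [396.5859 146.0721]
side collar_rim 0.61 [307.8 169.5] 3591 [308.6669 169.9981]
side release_top [([255.1, 141.8], 0.6), ([335.4, 159.1], 0.55), ([308.9, 348.1], 0.43)]
side collar_rim [([306.9, 343.9], 0.9), ([253.3, 141.9], 0.84), ([381.2, 143.2], 0.8), ([310.5, 170.1], 0.67)]
top release_top 0.63 [306.2 201.4] 117 [305.8547 203.0513]
top release_top 0.52 [307.1 112.4] 35 [304.5714 112.8857]
top release_top 0.51 [213.8 225.8] 38 [217.0789 225.9474]
top collar_rim 0.97 [289.1 198.1] 4222 [289.4811 199.4126]
top collar_rim 0.97 [205.5 223.1] 2064 [207.6642 222.1047]
top collar_rim 0.97 [459.1 314.4] 3690 [460.9011 315.5033]
top collar_rim 0.79 [294.6 110.9] 2208 [294.2858 108.9275]
top release_top [([303.7, 115.3], 0.52), ([304.8, 202.0], 0.51), ([477.4, 323.4], 0.51), ([214.4, 226.4], 0.38)]
top collar_rim [([303.7, 113.1], 0.9), ([476.2, 323.1], 0.85), ([215.3, 228.7], 0.79), ([304.9, 207.4], 0.75), ([282.8, 160.6], 0.37)]
```

View pics/l4.png

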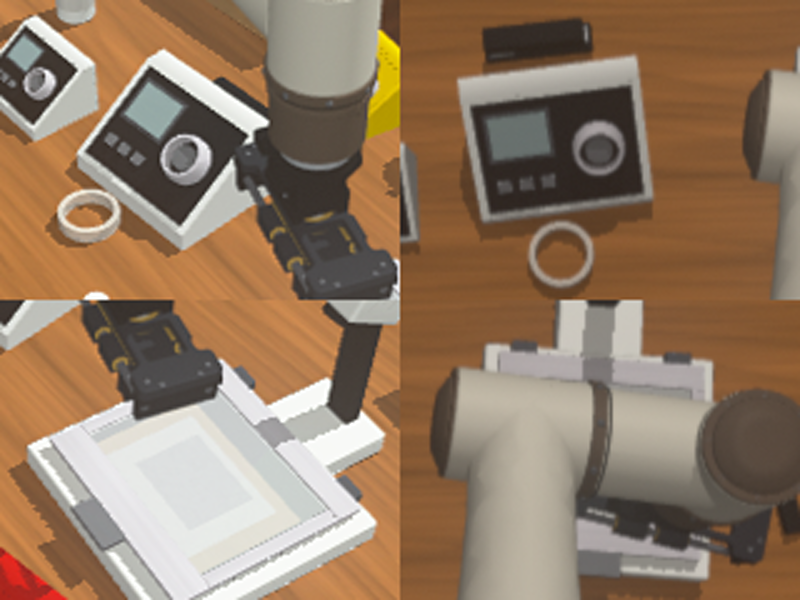

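The lower panels show the holder lying flat. I'll check the collar's position by drawing the fitted circles over both views.

```bash
cat >> h.py <<'E'
def axes(psi):
    n=np.array([-np.sin(.6109)*np.cos(psi),-np.sin(.6109)*np.sin(psi),np.cos(.6109)])
    y=np.array([-np.sin(psi),np.cos(psi),0]); return np.cross(y,n),y,n
E
python3 - <<'E'
from h import *
psi=.115; X,Y,N=axes(psi); c0=np.array([.5273,.1198,.0805])
a=np.linspace(0,2*np.pi,60)
out=[]
for n,o in(("side",(285,140)),("top",(277,172))):
    c=capture(n); z=10; im=cv2.resize(c["img"][o[1]:o[1]+60,o[0]:o[0]+40,::-1],None,fx=z,fy=z,interpolation=cv2.INTER_CUBIC) if 0 else cv2.resize(c["img"][o[1]:o[1]+60,o[0]:o[0]+40+20-0,::-1],None,fx=6.6,fy=6.6,interpolation=cv2.INTER_CUBIC)
    for r,h,col in((.027,0,(0,0,255)),(.022,0,(0,255,0)),(.016,-.006,(255,0,0))):
        p=proj(c,c0+N*h+r*(np.cos(a)[:,None]*X+np.sin(a)[:,None]*Y)); q=((p+.5-o)*6.6).astype(int)
        cv2.polylines(im,[q],True,col,1)
    out.append(im)
cv2.imwrite("pics/ov.png",np.hstack(out))
E
```

```text
(no output)
```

View pics/ov.png

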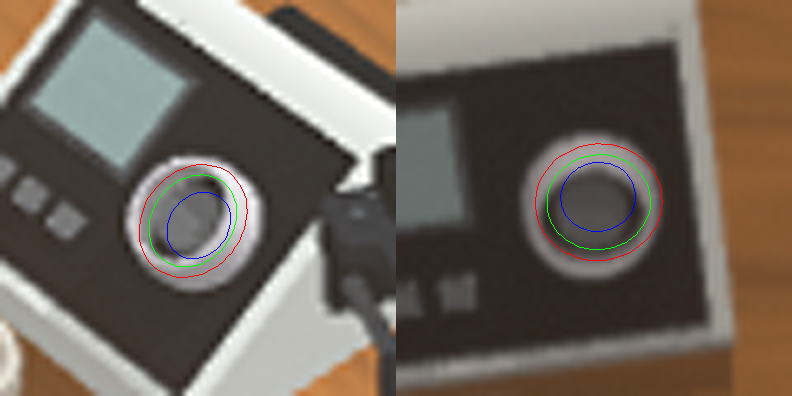

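The circles sit about 1 px off in both views (side about 5,5 too far right and down; top about 6 too far right), so I'll refine photometrically.

```bash
python3 - <<'E'
from h import *
from scipy.optimize import minimize
np.set_printoptions(precision=4,suppress=True)
psi=.115; X,Y,N=axes(psi); c0=np.array([.5273,.1198,.0805])
a=np.linspace(0,2*np.pi,80)
V=[]
for n,o in(("side",(292,152)),("top",(285,182))):
    c=capture(n); V.append((c,o,cv2.GaussianBlur(cv2.resize(c["img"][o[1]:o[1]+44,o[0]:o[0]+44].astype(np.float32).mean(2),None,fx=8,fy=8,interpolation=cv2.INTER_CUBIC),(0,0),2)))
def cost(d,ret=False):
    cc=c0+np.array(d[:3])/1000; tot=0
    for c,o,im in V:
        M={}
        for k,r,h in(("o",.027,0),("i",.022,0),("c",.016,-.006)):
            q=((proj(c,cc+N*h+r*(np.cos(a)[:,None]*X+np.sin(a)[:,None]*Y))+.5-o)*8*16).round().astype(np.int32)
            m=np.zeros(im.shape,np.uint8); cv2.fillPoly(m,[q],1,shift=4); M[k]=m>0
        cl=[M["o"]&~M["i"],M["i"]&M["c"],M["i"]&~M["c"]]
        tot+=sum(((im[k]-im[k].mean())**2).sum() for k in cl if k.any())/M["o"].sum()
        if ret: print([float(im[k].mean().round()) for k in cl])
    return tot
best=None
for s in([0,0,0],[-6,2,8],[-8,0,15],[4,4,-6]):
    r=minimize(cost,s,method="Nelder-Mead",options=dict(initial_simplex=np.array([s]*4)+np.vstack([np.zeros(3),4*np.eye(3)])))
    print(r.x,r.fun,c0+r.x/1000)
    if best is None or r.fun<best.fun: best=r
cost(best.x,True)
for c,o,_ in V: print(proj(c,[c0+best.x/1000]))
E
```

```text
[-5.228   1.8157  5.9855] 959.0677184910351 [0.5221 0.1216 0.0865]
[-5.0611  1.7585  5.9385] 957.3913030984636 [0.5222 0.1216 0.0864]
[-5.0882  1.6724  5.8744] 960.0926808003923 [0.5222 0.1215 0.0864]
[-5.0452  1.8084  5.8125] 957.5536380216636 [0.5223 0.1216 0.0863]
[185.0, 108.0, 120.0]
[126.0, 73.0, 77.0]
[[311.9354 171.8075]]
[[306.5625 203.579 ]]
```

Call:
step_arm:
  linear:
    - [0,0,0]
    - [0,0,0]
    - [0,0,0]
    - [9,-56,0]
    - [9,-56,0]
    - [9,-56,0]
    - [9,-56,0]
    - [9,-56,0]
    - [9,-56,0]
    - [0,0,0]
  delta_rot:
    - [0,0,-0.13]
    - [0,0,-0.13]
    - [0,0,-0.13]
    - [0,0,0]
    - [0,0,0]
    - [0,0,0]
    - [0,0,0]
    - [0,0,0]
    - [0,0,0]
    - [0,0.15,0]
  grip: [0,0,0,0,0,0,0,0,0,0]

```text
time_s: 9.75
tcp_pos: [0.438, 0.1202, 0.2197]
ee_rot: [[0.981, 0.12, 0.153], [0.119, -0.993, 0.019], [0.154, -0.001, -0.988]]
wrist_force: [0.3, -0.2, 0.1]
gripper_width: 0.006
gripper_force: 0.0
```

Call:
step_arm:
  linear:
    - [0,0,0]
    - [0,0,0]
    - [0,0,0]
    - [0,0,0]
    - [0,0,0]
  delta_rot:
    - [0,0.15,0]
    - [0,0.15,0]
    - [0,0.161,0]
    - [0,0,0]
    - [0,0,0]
  grip: [0,0,0,0,0]

```text
time_s: 10.38
tcp_pos: [0.4486, 0.1072, 0.2306]
ee_rot: [[0.851, 0.097, 0.516], [0.089, -0.995, 0.04], [0.518, 0.012, -0.855]]
wrist_force: [0.2, 0.1, -0.2]
gripper_width: 0.006
gripper_force: 0.0
```

```bash
cat >> h.py <<'E'
def go(psi,rim,h):
    X,Y,N=axes(psi); s=sense(); R=s["ee_rot"]; Rt=np.c_[X,-Y,-N]
    print("R",R.round(3).tolist(),"rotvec",cv2.Rodrigues(R.T@Rt)[0].ravel().round(3))
    print("tcp",s["tcp_pos"].round(4),"height over rim mm",(1000*(s["tcp_pos"]-rim)@N).round(1),"shift(target tool axes) mm",(1000*Rt.T@(rim+h*N-s["tcp_pos"])).round(1),"F.N",(s["wrist_force"]@N).round(1))
RIM=np.array([.5222,.1216,.0864])
E
python3 -c "
from h import *
go(.115,RIM,.03)"
```

```text
R [[0.851, 0.097, 0.516], [0.089, -0.995, 0.04], [0.518, 0.012, -0.855]] rotvec [ 0.019  0.067 -0.008]
tcp [0.4486 0.1072 0.2306] height over rim mm 161.0 shift(target tool axes) mm [-21.4  -5.8 131. ] F.N -0.2
```

Call:
step_arm:
  linear:
    - [0,0,0]
    - [-10,-3,40]
    - [-11,-3,40]
    - [0,0,30]
    - [0,0,0]
    - [0,0,0]
  delta_rot:
    - [0.019,0.067,-0.008]
    - [0,0,0]
    - [0,0,0]
    - [0,0,0]
    - [0,0,0]
    - [0,0,0]
  grip: [0,0,0,0,0,0]

```text
time_s: 11.12
tcp_pos: [0.4885, 0.1274, 0.183]
ee_rot: [[0.845, 0.094, 0.527], [0.097, -0.995, 0.022], [0.527, 0.033, -0.85]]
wrist_force: [0.2, -0.0, 0.3]
gripper_width: 0.003
gripper_force: 0.0
```

```bash
python3 - <<'E'
from h import *
go(.115,RIM,.005)
s=capture("side");t=capture("top")
a=s["img"][110:230,240:400,::-1]; b=t["img"][144:264,227:387,::-1]
cv2.imwrite("pics/p5.png",cv2.resize(np.hstack([a,b]),None,fx=2.5,fy=2.5,interpolation=cv2.INTER_CUBIC))
st=sense()["tcp_pos"]; print(proj(s,[st,RIM]),proj(t,[st,RIM]))
E
```

```text
R [[0.845, 0.094, 0.527], [0.097, -0.995, 0.022], [0.527, 0.033, -0.85]] rotvec [0.039 0.056 0.   ]
tcp [0.4885 0.1274 0.183 ] height over rim mm 97.9 shift(target tool axes) mm [-28.6   9.6  92.9] F.N 0.2
[[299.99749249 149.83995661]
 [311.91688974 171.81473635]] [[303.25501732 209.41877688]
 [306.54821612 203.59558026]]
```

View pics/p5.png

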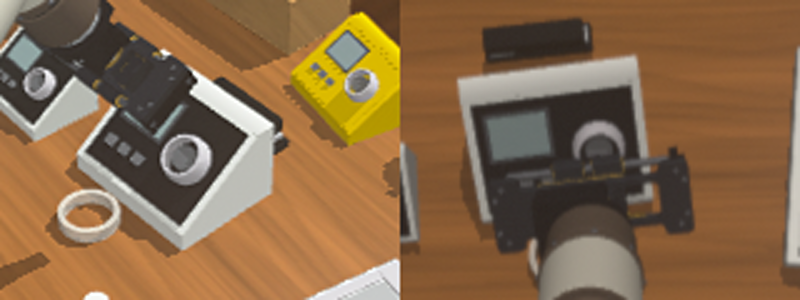

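The picture shows the gripper above and short of the collar (collar at about 187,159 left and 598,147 right). It didn't follow the commands fully, so I'll check the joints.

```bash
python3 -c "
from h import *
print(sense()['joints'].round(1),sense()['joint_velocities'].round(2))"
```

```text
[ 20.1  -0.4 -59.9  90.5  -9.2 -12.1] [-0.04 -0.52 -0.46  0.49  0.17 -0.33]
```

```bash
cat >> h.py <<'E'
def go2(tilt,h,xo=-.003,psi=.115,rim=RIM):
    X,Y,N=axes(psi); s=sense(); R=s["ee_rot"]; t=np.radians(tilt)
    z=np.array([np.sin(t)*np.cos(psi),np.sin(t)*np.sin(psi),-np.cos(t)]); Rt=np.c_[np.cross(-Y,z),-Y,z]; d=rim+h*N+xo*X-s["tcp_pos"]
    e=s["tcp_pos"]-rim
    print("rotvec",cv2.Rodrigues(R.T@Rt)[0].ravel().round(3),"rel rim X,Y,N mm",(1000*np.array([e@X,e@Y,e@N])).round(1),
     "shift in tool now",(1000*R.T@d).round(1),"in target tool",(1000*Rt.T@d).round(1),"-N dir in tool",(R.T@-N).round(3),"F.N",(s["wrist_force"]@N).round(1),"j",s["joints"].round(1))
E
python3 -c "
from h import *
go2(20,.03)"
```

```text
rotvec [ 0.038 -0.206 -0.004] rel rim X,Y,N mm [28.1  9.8 98.4] shift in tool now [-27.2   7.1  70.4] in target tool [-12.3   9.8  74.1] -N dir in tool [ 0.056 -0.039  0.998] F.N 0.0 j [ 20.1  -0.4 -59.9  90.5  -9.2 -12.1]
```

Back the pitch off first, letting joint 4 unwind, then check.

Call:
step_arm:
  linear:
    - [0,0,0]
    - [0,0,0]
    - [0,0,0]
    - [0,0,0]
    - [0,0,0]
    - [0,0,0]
    - [0,0,0]
  delta_rot:
    - [0.019,-0.1,0]
    - [0.019,-0.106,0]
    - [0,0,0]
    - [0,0,0]
    - [0,0,0]
    - [0,0,0]
    - [0,0,0]
  grip: [0,0,0,0,0,0,0]

```text
time_s: 12.1
tcp_pos: [0.5157, 0.1121, 0.2028]
ee_rot: [[0.857, 0.075, 0.51], [0.088, -0.996, -0.002], [0.508, 0.046, -0.86]]
wrist_force: [-0.2, 0.1, 0.9]
gripper_width: -0.001
gripper_force: 0.0
```

```bash
python3 -c "
from h import *
go2(20,.03)"
```

```text
rotvec [ 0.059 -0.183 -0.016] rel rim X,Y,N mm [60.6 -8.7 99.7] shift in tool now [-58.  -12.5  73.8] in target tool [-43.4  -8.7  83.8] -N dir in tool [ 0.078 -0.061  0.995] F.N 0.8 j [ 30.    0.8 -53.   59.2 -17.4  10.7]
```

Call:
step_arm:
  linear:
    - [-10,0,0]
    - [-10,0,0]
    - [-10,0,0]
    - [-10,0,0]
    - [0,0,0]
    - [0,0,0]
    - [0,0,0]
  delta_rot:
    - [0.03,-0.09,0]
    - [0.03,-0.09,-0.016]
    - [0,0,0]
    - [0,0,0]
    - [0,0,0]
    - [0,0,0]
    - [0,0,0]
  grip: [0,0,0,0,0,0,0]

```text
time_s: 12.98
tcp_pos: [0.4914, 0.1025, 0.1921]
ee_rot: [[0.911, 0.097, 0.4], [0.098, -0.995, 0.016], [0.4, 0.024, -0.916]]
wrist_force: [-0.6, -0.3, -0.4]
gripper_width: 0.01
gripper_force: 0.0
```

```bash
python3 -c "
from h import *
go2(20,.03)"
```

```text
rotvec [ 0.029 -0.062 -0.008] rel rim X,Y,N mm [ 33.7 -15.4 105.4] shift in tool now [-21.2 -17.7  80.7] in target tool [-16.  -15.4  82.3] -N dir in tool [ 0.198 -0.03   0.98 ] F.N 0.0 j [ 36.1   0.8 -45.9  30.  -26.4  34.6]
```

Call:
step_arm:
  linear:
    - [-4,-5,10]
    - [-4,-5,10]
    - [-4,-5,10]
    - [-4,0,10]
    - [0,0,0]
    - [0,0,0]
  delta_rot:
    - [0.029,-0.062,0]
    - [0,0,0]
    - [0,0,0]
    - [0,0,0]
    - [0,0,0]
    - [0,0,0]
  grip: [0,0,0,0,0,0]

```text
time_s: 13.72
tcp_pos: [0.4894, 0.1174, 0.1492]
ee_rot: [[0.934, 0.107, 0.34], [0.1, -0.994, 0.04], [0.343, -0.003, -0.939]]
wrist_force: [0.2, -0.8, -0.4]
gripper_width: 0.002
gripper_force: 0.0
```

```bash
python3 -c "
from h import *
go2(20,.03)"
```

```text
rotvec [-0.    -0.001 -0.008] rel rim X,Y,N mm [ 9.  -0.4 70.4] shift in tool now [-1.1 -0.4 42.2] in target tool [-1.1 -0.4 42.2] -N dir in tool [ 0.258 -0.002  0.966] F.N -0.4 j [ 36.5   5.5 -45.7  25.5 -23.3  37.5]
```

Call:
step_arm:
  linear:
    - [-1,0,21]
    - [0,0,21]
    - [0,0,0]
    - [0,0,0]
  delta_rot:
    - [0,0,-0.008]
    - [0,0,0]
    - [0,0,0]
    - [0,0,0]
  grip: [0,0,0,0]

```text
time_s: 14.22
tcp_pos: [0.5029, 0.119, 0.11]
ee_rot: [[0.933, 0.114, 0.341], [0.107, -0.993, 0.04], [0.343, -0.001, -0.939]]
wrist_force: [0.2, 0.4, 0.8]
gripper_width: 0.007
gripper_force: 0.0
```

```bash
python3 - <<'E'
from h import *
go2(20,.005)
s=capture("side");t=capture("top")
a=s["img"][140:210,270:360,::-1]; b=t["img"][170:240,262:352,::-1]
cv2.imwrite("pics/p6.png",cv2.resize(np.hstack([a,b]),None,fx=4.4,fy=4.4,interpolation=cv2.INTER_CUBIC))
E
```

```text
rotvec [-0.    -0.001 -0.001] rel rim X,Y,N mm [-2.4 -0.4 30.5] shift in tool now [ 6.  -0.4 24.7] in target tool [ 6.  -0.4 24.7] -N dir in tool [0.257 0.    0.966] F.N 0.5 j [ 32.8  10.2 -50.4  38.  -14.2  28.1]
```

View pics/p6.png

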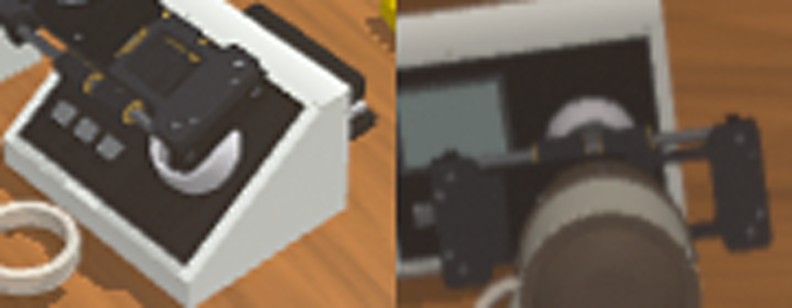

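The fingertips are above the collar (about 195,165 left and 590,130 right). Joint 5 nears its limit on the way down, so I'll ease the tilt to 14°.

Call:
step_arm:
  linear:
    - [0,0,0]
    - [0,0,0]
    - [0,0,0]
  delta_rot:
    - [0,-0.105,0]
    - [0,0,0]
    - [0,0,0]
  grip: [0,0,0]

```text
time_s: 14.7
tcp_pos: [0.5081, 0.1124, 0.1116]
ee_rot: [[0.952, 0.107, 0.286], [0.107, -0.994, 0.016], [0.286, 0.015, -0.958]]
wrist_force: [-0.4, 0.5, -0.6]
gripper_width: 0.007
gripper_force: 0.0
```

```bash
python3 -c "
from h import *
go2(14,.005,-.004)"
```

```text
rotvec [ 0.017 -0.046 -0.003] rel rim X,Y,N mm [ 2.1 -7.6 29.3] shift in tool now [ 1.8 -8.  24.8] in target tool [ 3.  -7.6 24.8] -N dir in tool [ 0.315 -0.017  0.949] F.N -0.3 j [ 34.2  11.7 -43.   22.6 -22.5  42.1]
```

Call:
step_arm:
  linear:
    - [0,-4,0]
    - [1,-4,6]
    - [1,0,6]
    - [0,0,0]
    - [0,0,0]
  delta_rot:
    - [0.017,-0.046,0]
    - [0,0,0]
    - [0,0,0]
    - [0,0,0]
    - [0,0,0]
  grip: [0,0,0,0,0]

```text
time_s: 15.32
tcp_pos: [0.5115, 0.1202, 0.0996]
ee_rot: [[0.965, 0.11, 0.238], [0.107, -0.994, 0.028], [0.239, -0.001, -0.971]]
wrist_force: [-0.6, 0.5, -1.0]
gripper_width: 0.005
gripper_force: 0.0
```

```bash
python3 -c "
from h import *
go2(14,.005,-.004)"
```

```text
rotvec [-0.     0.003 -0.005] rel rim X,Y,N mm [-1.3 -0.1 17. ] shift in tool now [ 1.8 -0.1 12.2] in target tool [ 1.7 -0.1 12.2] -N dir in tool [ 0.361 -0.001  0.933] F.N -0.5 j [ 34.2  14.1 -38.7  14.9 -25.6  49.3]
```

Call:
step_arm:
  linear:
    - [1,0,6]
    - [1,0,6]
    - [1,0,2]
    - [0,0,0]
    - [0,0,0]
  delta_rot:
    - [0,0,0]
    - [0,0,0]
    - [0,0,0]
    - [0,0,0]
    - [0,0,0]
  grip: [0,0,0,0,0]

```text
time_s: 15.95
tcp_pos: [0.5182, 0.1214, 0.0871]
ee_rot: [[0.965, 0.11, 0.238], [0.107, -0.994, 0.028], [0.24, -0.002, -0.971]]
wrist_force: [-0.3, 0.9, 0.7]
gripper_width: 0.005
gripper_force: 0.0
```

```bash
python3 -c "
from h import *
go2(14,-.002,-.004)"
```

```text
rotvec [-0.001  0.002 -0.005] rel rim X,Y,N mm [-2.9  0.2  2.9] shift in tool now [0.7 0.2 4.9] in target tool [0.7 0.2 4.9] -N dir in tool [ 0.36  -0.001  0.933] F.N 0.6 j [ 33.8  15.8 -39.   15.8 -23.6  48.7]
```

Call:
step_arm:
  linear:
    - [0.7,0,1.9]
    - [0.7,0,1.9]
    - [0.7,0,1.9]
    - [0,0,0]
  delta_rot:
    - [0,0,0]
    - [0,0,0]
    - [0,0,0]
    - [0,0,0]
  grip: [0,0,0,0]

```text
time_s: 16.45
tcp_pos: [0.5218, 0.1219, 0.0821]
ee_rot: [[0.965, 0.11, 0.239], [0.107, -0.994, 0.029], [0.24, -0.002, -0.971]]
wrist_force: [-1.1, -0.3, 3.1]
gripper_width: 0.006
gripper_force: 1.3
```

```bash
python3 -c "
from h import *
go2(14,-.009,-.004);print(sense()['wrist_force'])"
```

```text
rotvec [-0.001  0.002 -0.005] rel rim X,Y,N mm [-2.8  0.3 -3.3] shift in tool now [0.9 0.3 5.8] in target tool [0.9 0.3 5.8] -N dir in tool [ 0.36  -0.001  0.933] F.N 3.2 j [ 33.5  16.6 -39.   16.2 -22.8  48.5]
[-1.09602977 -0.25197068  3.09236106]
```

Call:
step_arm:
  linear:
    - [0.7,0,1.9]
    - [0,0,0]
  delta_rot:
    - [0,0,0]
    - [0,0,0]
  grip: [0,0]

```text
time_s: 16.7
tcp_pos: [0.5229, 0.122, 0.0804]
ee_rot: [[0.965, 0.111, 0.239], [0.107, -0.994, 0.029], [0.24, -0.002, -0.971]]
wrist_force: [-1.4, 0.6, 3.5]
gripper_width: 0.003
gripper_force: 1.6
```

Call:
step_arm:
  linear:
    - [0.35,0,0.95]
    - [0,0,0]
  delta_rot:
    - [0,0,0]
    - [0,0,0]
  grip: [0,0]

```text
time_s: 16.95
tcp_pos: [0.5233, 0.122, 0.08]
ee_rot: [[0.965, 0.111, 0.239], [0.107, -0.994, 0.029], [0.24, -0.002, -0.971]]
wrist_force: [-3.4, 0.7, 7.8]
gripper_width: 0.007
gripper_force: 4.4
```

```bash
python3 -c "
from h import *
go2(14,-.009,-.004);print(sense()['wrist_force'])"
```

```text
rotvec [-0.001  0.001 -0.005] rel rim X,Y,N mm [-2.8  0.3 -5.9] shift in tool now [-0.   0.3  3.4] in target tool [-0.   0.3  3.4] -N dir in tool [ 0.36  -0.001  0.933] F.N 8.3 j [ 33.4  16.9 -39.   16.3 -22.5  48.4]
[-3.37991682  0.65713217  7.80376714]
```

Force is 8 N, so the key is at the halfway stop. I'll ease off a little and hold.

Call:
step_arm:
  linear:
    - [-0.1,0,-0.3]
    - [0,0,0]
  delta_rot:
    - [0,0,0]
    - [0,0,0]
  grip: [0,0]

```text
time_s: 17.2
tcp_pos: [0.5231, 0.122, 0.0802]
ee_rot: [[0.965, 0.11, 0.239], [0.107, -0.994, 0.029], [0.241, -0.002, -0.971]]
wrist_force: [-3.5, -0.7, 6.5]
gripper_width: 0.006
gripper_force: 3.4
```

Call:
step_arm:
  linear:
    - [0,0,0]
    - [0,0,0]
    - [0,0,0]
    - [0,0,0]
    - [0,0,0]
    - [0,0,0]
    - [0.9,0,2.3]
    - [0.9,0,2.3]
    - [0.9,0,2.3]
    - [0,0,0]
  delta_rot:
    - [0,0,0]
    - [0,0,0]
    - [0,0,0]
    - [0,0,0]
    - [0,0,0]
    - [0,0,0]
    - [0,0,0]
    - [0,0,0]
    - [0,0,0]
    - [0,0,0]
  grip: [0,0,0,0,0,0,0,0,0,0]

```text
time_s: 18.45
tcp_pos: [0.5269, 0.1224, 0.0749]
ee_rot: [[0.965, 0.111, 0.239], [0.107, -0.994, 0.028], [0.24, -0.002, -0.971]]
wrist_force: [-10.2, -0.4, 14.5]
gripper_width: 0.001
gripper_force: 8.6
```

Fully down (17.7 N along the axis, over 6 mm past halfway). Now I'll release and retreat.

Call:
step_arm:
  linear:
    - [-2.5,0,-6]
    - [-3.6,0,-9]
    - [-3.6,0,-9]
    - [-3.6,0,-9]
    - [-5,0,-20]
    - [0,0,-40]
    - [0,0,-40]
    - [0,0,0]
  delta_rot:
    - [0,0,0]
    - [0,0,0]
    - [0,0,0]
    - [0,0,0]
    - [0,0,0]
    - [0,0,0]
    - [0,0,0]
    - [0,0,0]
  grip: [0,0,0,0,0,0,0,0]

```text
time_s: 19.45
tcp_pos: [0.4789, 0.1178, 0.202]
ee_rot: [[0.963, 0.111, 0.244], [0.106, -0.994, 0.033], [0.246, -0.006, -0.969]]
wrist_force: [0.4, 0.0, -0.1]
gripper_width: 0.005
gripper_force: 0.0
```

```bash
python3 - <<'E'
from h import *
go2(14,.1)
s=capture("side");t=capture("top")
cv2.imwrite("pics/end.png",np.hstack([s["img"][110:330,230:490,::-1],t["img"][110:330,230:490,::-1]]))
E
```

```text
rotvec [-0.005 -0.005 -0.005] rel rim X,Y,N mm [ 30.7   1.1 119.6] shift in tool now [-24.6   1.4  30.3] in target tool [-24.5   1.1  30.4] -N dir in tool [0.354 0.003 0.935] F.N -0.3 j [ 37.    3.  -33.1  10.4 -41.8  52.3]
```

View pics/end.png

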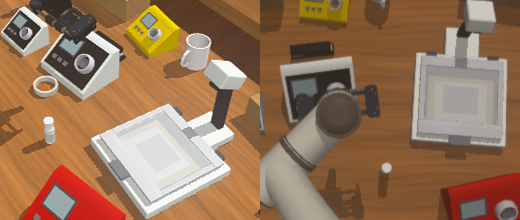

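The holder lies flat (about 160,160 left and 460,95 right), the console, tape roll and stapler are where they were, and the arm is clear.

```bash
python3 -c "
from h import *
print(finish_job())"
```

```text
the job is handed in; nothing more can be done
None
```

The job is handed in at about 19.5 s: the page-holder lies flat over the print, and the release key was held at its halfway stop for about a second (6 to 8 N), pressed fully down (17.7 N) and let go, with the stapler and tape roll untouched.

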